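Lay the V-block down on the bench plate and seat the stone ball in it

TASK

Set the stone ball up for marking out: slide the standing wooden V-block, still upright, squarely up to the end of the steel bench plate that it faces, so that its foot butts the plate's edge, then push its top over so that it lies flat along the plate, groove up, with its foot still at that edge. Then take the stone ball from its ring stand, set it gently in the groove and nudge it along until it rests against the end board, touching both flanks and the board. Do not let the ball drop on the bench, and leave the other things on the bench where they are.

Things in the scene. Friction and masses are not known exactly. Their poses are not given: they have to be found in the camera images.
- plate: Bench plate: dark steel plate 180 x 140 x 10 mm high, screwed to the bench. Origin: centre of its underside, on the bench top. Its x axis runs along its 180 mm length, in the direction in which the block is to be laid; the edge that stops the block's foot is the 140 mm end at x = -90 mm. z up.
- vblock: Beech V-block standing on its foot, 92 x 92 mm, 170 mm tall, about 0.8 kg, too wide to grasp. Origin: centre of its foot; z up its length. The -x face has a 90-degree V groove (28 mm deep, 56 mm wide, an 18 mm flat each side) from the foot to the end board; it is to lie on its plain +x face, then z points along the plate's x and -x up. It starts 25 to 75 mm short of the plate.
- vblock_board (a point): Middle of the free edge of the V-block's end board, at x = -81, y = 0, z = 162.5 mm in the block's frame. The end board is the top 15 mm of the block (z = 155 to 170 mm), 92 mm wide along y, and stands 35 mm proud of the groove face (x = -81 to +46 mm). Axes as the block's.
- vblock_seat (a point): Where the centre of the ball lies when the ball touches both flanks of the groove and the end board: in the block's frame x = -60.4, y = 0, z = 125 mm (14.4 mm outside the groove face, 30 mm from the end board). Axes as the block's.
- ball_center (a point): Centre of the polished, slippery stone ball, 60 mm in diameter, about 0.3 kg. It starts on the ring stand, centre about 42 mm above the bench. A grippy fingertip needs some 4 to 8 N to nudge it along the groove, and least when it pushes at or below mid-height.
- stand: Low dark wooden ring that carries the ball, fixed, 68 mm in outer diameter, 22 mm high. Origin: centre of its underside. It may be in any of three places, changed about with the tin and the dapping block.
- tin: Bystander: round aluminium tin, 77 mm in diameter, 38 mm high. Origin: centre of its underside.
- dapping: Bystander: steel dapping cube, 60 mm. Origin: centre of its underside.
- toolcan: Bystander: black can of files and brushes, 87 mm in diameter, 110 mm high, tools sticking out to 215 mm. Origin: centre of its underside.
- jar: Bystander: glass jar, 58 mm in diameter, 75 mm high. Origin: centre of its underside. Behind it a fixed raised shelf, 108 mm high, runs along the back of the bench from x = 795 mm on.
- mallet: Bystander: wooden mallet lying down; head 54 mm thick and 85 mm long (along y) at the origin, on the bench top; handle 22 mm thick out to x = 230 mm.
- oilstone: Bystander: oilstone in its wooden case, 210 x 68 x 34 mm. Origin: centre of its underside, x along its length.
- ringclamp: Bystander: wooden ring clamp, 135 x 32 x 28 mm. Origin: centre of its underside, x along its length.
Things that resemble listed ones, but are neither listed nor needed, are in the scene too. What is shaped like the vblock but red is not meant.

How it is judged:
On the way, in this order (a step that is already met when the one before it is completed fails the run):
1. the V-block stands upright and square with its foot against the edge of the plate (angle between vblock's own z axis and vertical below 0.1 rad and x of vblock in the frame of plate above -0.142 m and angle between the y axis of vblock and the y axis of plate, either way round below 0.09 rad and y of vblock in the frame of plate between -0.036 and 0.036 m), for 0.2 s.
2. the V-block lies flat on the plate, groove up, foot at the plate's edge (angle between the z axis of vblock and the x axis of plate, either way round below 0.09 rad and angle between the x axis of vblock and the z axis of plate, either way round below 0.035 rad and z of vblock_seat in the frame of plate above 0.11 m and z of vblock in the frame of plate between 0.05 and 0.062 m and x of vblock in the frame of plate between -0.135 and -0.075 m and y of vblock in the frame of plate between -0.036 and 0.036 m and linear speed of vblock below 0.02 m/s), for 0.2 s.
At the end, for the whole second after the job is handed in: The V-block lies flat on the plate (2 degrees), groove up, along it within 5 degrees, centred across it within 36 mm, its foot end at most 45 mm outside or 15 mm inside the plate's end edge; the ball's centre is within 4 mm of its seat against flanks and end board; both at rest (angle between the z axis of vblock and the x axis of plate, either way round below 0.09 rad and angle between the x axis of vblock and the z axis of plate, either way round below 0.035 rad and z of vblock_seat in the frame of plate above 0.11 m and z of vblock in the frame of plate between 0.05 and 0.062 m and x of vblock in the frame of plate between -0.135 and -0.075 m and y of vblock in the frame of plate between -0.036 and 0.036 m and distance between ball_center and vblock_seat below 0.004 m and linear speed of each of ball, vblock below 0.01 m/s); the robot touches nothing.
It fails at once if the stone ball drops onto the bench or the plate (height (world z) of ball_center below 0.034 m).
It fails at once if the ball is banged against the V-block (contact force between ball and vblock above 40 N).
It fails at once if another thing on the bench is pushed more than 20 mm or knocked over (distance of any of toolcan, jar, mallet, oilstone, ringclamp, tin, dapping from where it was at the start of the episode above 0.02 m or angle between any of toolcan, jar, mallet, oilstone, ringclamp, tin, dapping's own z axis and vertical above 0.35 rad).
It also fails if it takes over 72 s, if anything falls off the work surface, if the arm or the gripper's body presses on something with over 40 N, if the wrist force passes 120 N, or if a joint passes its speed limit or range.

ROBOT

A 6-joint arm with a two-finger parallel gripper is mounted at the origin on the work surface. World frame = base frame: x ahead of the robot, y to its left, z up, the work surface at z = 0. Lengths are in m, angles in rad, forces in N, time in s.
With the tool pointing down it reaches from about 0.275 to 1 m from the base axis. Payload 8.4 kg.
Tool frame: the origin (TCP) lies on the centre line of the jaws, within the pads' length; the fingertips stand 8 mm ahead of it and the grasp point (between the pads) lies 11 mm behind it; z points along the fingers, y is the line along which they close (so a half turn about z gives the same grasp; the last joint's range is limited). The gripper opens to 85 mm and grips with 20 to 120 N. Pads are 22 mm wide; open, the fingers measure 114 mm over their backs; the gripper's body (76 mm by 85 mm) begins 54 mm behind the grasp point. The pads swing forward as they close: fully open they stand 13 mm farther back than shut.
Start: joints at [-1.171, 0.353, 1.633, -0, 1.155, -0.002], TCP at [0.244, -0.575, 0.239] pointing down, gripper open.
Joint ranges: [-2.63, 2.63], [-0.92, 2.1], [0.06, 2.66], [-1.3, 4.44], [0, 2.69], [-3.02, 3.02]. Speed limits (rad/s): [2.22, 2.22, 2.79, 3.14, 3.14, 3.14].

INTERFACE

Orientations are given as a rotation vector (axis times angle).
In Python, from plant import bot gives the robot as it stands.
- The arm moves only by the tool carry_out, never from a script. Its argument "steps" is a list of rows, each an object of numbers: "hand": the opening, from 0 (shut) to 1 (fully open); "dx", "dy", "dz": the shift along the world's x, y, z each as a share of 25 cm, from -1 to 1; "wx", "wy", "wz": the turn, a rotation vector about the world's x, y, z each as a share of 360 degrees, from -1 to 1. In form: [{"hand": .., "dx": .., "dy": .., "dz": .., "wx": .., "wy": .., "wz": ..}, ...]. A call has 1 to 20 rows; each row is the pose to reach, as a shift and turn from the pose commanded when the call began, turning the shorter way round; what a row does not reach only later rows make up. A row lasts 1/10 s, in which the tool goes at most 50 mm and 8.59 degrees, less where a joint would pass 70% of its speed; a pose out of reach is approached as far as the arm can. A call with a number of a shift or a turn outside -1 to 1 is refused whole. A call with a gripper value outside its range is refused whole. The fingers move at their own pace and stop on an object; "newtons" is the grip in N (left out, the last holds). Time passes only in rows, so rows that repeat a pose let the fingers close. It gives the time, the measured TCP pose, the force, the opening and the grip force at its end, in the units of the state.
- bot.state(): the state, without advancing time (a new reading comes with each control period).
- bot.capture(name): name is "side" or "top" or "wrist"; returns the picture (400x640x3 uint8, blue, green, red); there is no depth.
- bot.calibration(name): a dict with "mtx" (3x3 intrinsics, pixels), "R" (3x3) and "t" (3): a world point X has camera coordinates R X + t; the wrist camera has in their place "tool_from_camera" (4x4, takes a point from camera to tool coordinates, whose origin is the TCP and whose axes are the flange's). Camera axes: x right, y down, z forward; pixel columns grow to the right and rows downward; lengths in m; the calibration is good to about 2 mm. A picture is of the moment at which its call begins: read the wrist's pose just before it. calibration takes no time and is no camera call.
- bot.sign_off(): hands the job in; it is judged then, once.
The state is a dict: "clock": time; "joint_pos": joint angles; "dq": joint speeds; "effort": joint torques, N m; "tool_pos": TCP position; "ee_rot": TCP orientation; "ft_force": force on the tool from outside, world axes, zero at the start; "ft_torque": the same for the moment, N m; "width": finger opening in m; "finger_force": force on a finger pad.
Only numpy, scipy, OpenCV 4.12 (cv2) and the standard library are available. Lean on these libraries where they do the work, as an engineer would, in place of code of your own. Each camera call takes 0.05 s, during which the arm holds its last target. There are 200 camera calls.

## Working session

There is one attempt and no reset: what is moved stays moved. The work goes in short steps, Python scripts to look and compute and a tool call to move; the robot and the scene stay as the last step left them, time stands still between calls to the robot, and variables do not carry over. Pictures are saved under pics/ and viewed, at most 10 in all, crops included, and the job is handed in when it is done.

Besides the shell and the picture viewer there is one more tool, called by a JSON object that holds its "method" and its "body", one argument or row to a line. carry_out: Moves the arm, as the interface text tells. Shift numbers are shares of 25 cm and turn numbers shares of 360 degrees, none past 1 either way. Its arguments: {"type":"object","properties":{"steps":{"type":"array"},"newtons":{"type":"number"}},"required":["steps"]}

```bash
mkdir -p pics; ls; cat > h.py <<'E'
import numpy as np, cv2
from plant import bot
def cal(n):
    c=bot.calibration(n); return [np.array(c[k],float) for k in ("mtx","R","t")]
def ray(n,uv,z):
    M,R,t=cal(n); d=R.T@np.linalg.inv(M)@np.array([uv[0],uv[1],1.]); o=-R.T@t
    return o+d*(z-o[2])/d[2]
def proj(n,X):
    M,R,t=cal(n); p=M@(R@np.array(X,float)+t); return p[:2]/p[2]
E
python3 - <<'E'
from h import *
for n in("side","top"):
    cv2.imwrite(f"pics/{n}0.png",bot.capture(n)); M,R,t=cal(n); print(n,M.round(1).tolist(),(-R.T@t).round(3),R.round(3).tolist())
print(bot.state())
E
```

```text
pics
side [[413.6, 0.0, 321.7], [0.0, 413.6, 200.7], [0.0, 0.0, 1.0]] [0.043 0.73  0.719] [[-0.86, -0.51, -0.016], [-0.28, 0.498, -0.821], [0.427, -0.702, -0.571]]
top [[446.5, 0.0, 322.5], [0.0, 446.5, 205.8], [0.0, 0.0, 1.0]] [ 0.382 -0.027  1.142] [[-0.015, -1.0, -0.004], [-0.994, 0.015, -0.105], [0.105, 0.002, -0.994]]
{'clock': 0.1, 'joint_pos': array([-1.17139454e+00,  3.53536246e-01,  1.63403259e+00,  3.13081092e-05,
        1.15519788e+00, -2.39578417e-03]), 'dq': array([-0.00163543, -0.00246253, -0.00184303, -0.00092787,  0.0004003 ,
        0.00079879]), 'effort': array([-3.70793323e-04, -6.06356192e+01, -3.42820716e+01, -7.10353470e-05,
        3.99601602e-03, -1.11848135e-05]), 'tool_pos': array([ 0.24427719, -0.57485286,  0.23867501]), 'ee_rot': array([-3.07727831e+00, -6.26654904e-01,  3.19467894e-04]), 'ft_force': array([ 0.01077909, -0.39220427, -0.3528291 ]), 'ft_torque': array([ 0.02592329, -0.01710805,  0.02132534]), 'finger_force': 0.0, 'width': 0.08494584603988202}
```

View pics/top0.png

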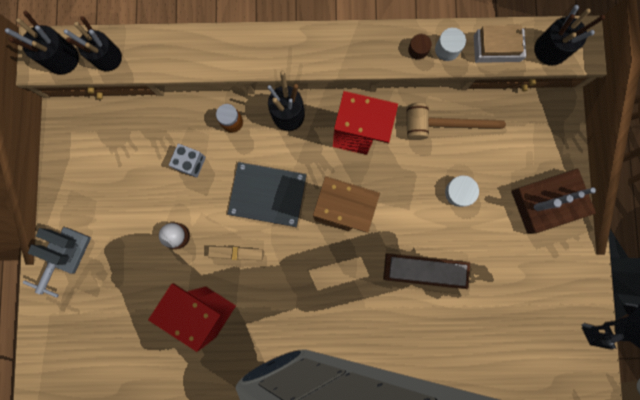

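View pics/side0.png

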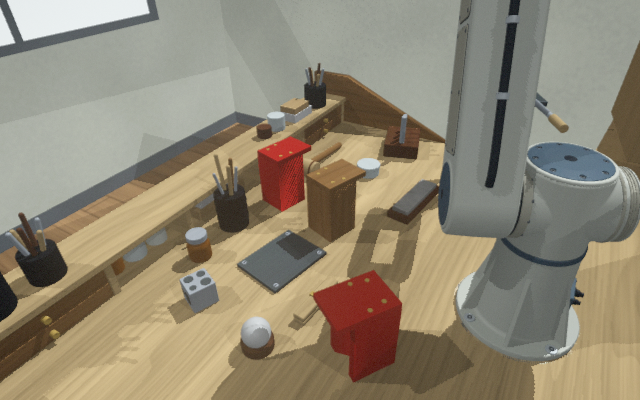

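The top view shows the plate at about (268,194). The beech block's top is at about (346,204), with its board overhang to the right (−y), and the ball on its stand is at (173,236). I'll zoom in and mask them.

```bash
python3 - <<'E'
from h import *
im=cv2.imread("pics/top0.png")
hsv=cv2.cvtColor(im,cv2.COLOR_BGR2HSV)
# plate: low saturation/bluish dark
def box(mask,x0,y0,x1,y1):
    m=np.zeros_like(mask); m[y0:y1,x0:x1]=mask[y0:y1,x0:x1]
    c=max(cv2.findContours(m,cv2.RETR_EXTERNAL,cv2.CHAIN_APPROX_NONE)[0],key=cv2.contourArea); return c
pl=((im[:,:,0].astype(int)-im[:,:,2]>-6)&(hsv[:,:,2]<110)).astype(np.uint8)*255
c=box(pl,222,155,312,232); r=cv2.minAreaRect(c); print("plate",r,cv2.contourArea(c))
P=np.array([ray("top",p,.01)[:2] for p in cv2.boxPoints(r)]);print(P.round(4).tolist(),P.mean(0).round(4))
print([np.linalg.norm(P[i]-P[i-1]).round(4) for i in range(4)])
# ball bright low-sat
bl=((hsv[:,:,1]<60)&(hsv[:,:,2]>110)).astype(np.uint8)*255
c=box(bl,150,215,195,258); (u,r_)=cv2.minEnclosingCircle(c); print("ball",u,r_,ray("top",u,.042).round(4))
print("block pix hsv",hsv[204,340],hsv[195,360],"bench",hsv[240,350],hsv[150,250],"side face",hsv[228,345])
crop=cv2.resize(im[150:260,210:410],None,fx=4,fy=4,interpolation=cv2.INTER_CUBIC); cv2.imwrite("pics/c1.png",crop)
print(bot.calibration("wrist")["tool_from_camera"])
E
```

```text
plate ((266.6239929199219, 194.0679931640625), (69.76531982421875, 52.6817626953125), 10.30484676361084) 3525.5
[[0.4851, 0.2178], [0.619, 0.1945], [0.5836, 0.0178], [0.4506, 0.0432]] [0.5346 0.1183]
[np.float64(0.178), np.float64(0.1358), np.float64(0.1802), np.float64(0.1353)]
ball (171.43243408203125, 234.81080627441406) 11.772998809814453 [0.4322 0.349  0.042 ]
block pix hsv [ 13 145 114] [ 14 146 115] bench [ 18 112  73] [ 17 110 155] side face [ 15 147  45]
[[ 6.57750898e-04 -9.58928601e-01 -2.83646797e-01  7.18956495e-02]
 [ 9.99999575e-01  4.47419536e-04  8.06309931e-04  6.31841082e-04]
 [-6.46284536e-04 -2.83647207e-01  9.58928488e-01 -1.34930402e-01]
 [ 0.00000000e+00  0.00000000e+00  0.00000000e+00  1.00000000e+00]]
```

View pics/c1.png

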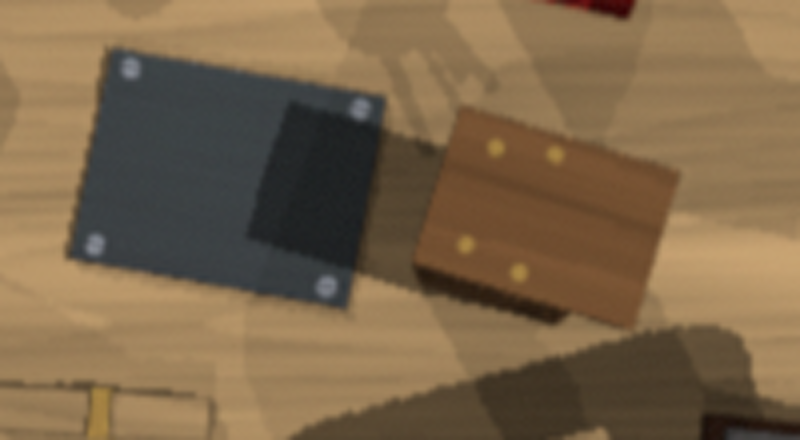

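The crop shows the block's top corners at about (460,106), (680,174), (632,328) and (415,262), and the near end of the plate at (385,96)–(350,308).

```bash
python3 - <<'E'
from h import *
C=np.array([[460,106],[680,174],[632,328],[415,262]])/4.+[210-.4,150-.4]
X=np.array([ray("top",p,.17)[:2] for p in C]); print(X.round(4).tolist())
print([np.linalg.norm(X[i]-X[i-1]).round(4) for i in range(4)])
xb=(X[0]+X[3]-X[1]-X[2]); xb/=np.linalg.norm(xb); mid=(X[0]+X[3])/2; cen=mid-xb*.046
cen2=X.mean(0)+xb*.0175
print("block x dir",xb,np.degrees(np.arctan2(xb[1],xb[0])),"centre",cen,cen2)
D=np.array([[108,48],[385,96],[350,308],[68,258]])/4.+[209.6,149.6]
P=np.array([ray("top",p,.01)[:2] for p in D]); px=P[0]+P[3]-P[1]-P[2]; px/=np.linalg.norm(px); pc=P.mean(0)
print("plate",P.round(4).tolist(),px,np.degrees(np.arctan2(px[1],px[0])),pc)
py=np.array([-px[1],px[0]]); d=(cen+cen2)/2-pc; print("block in plate",d@px,d@py)
# neighbours at z
for n,uv,z in [("oilL",(386,254),.034),("oilR",(470,262),.034),("oilBL",(384,280),.034),("tin",(463,190),.038),("mallet",(418,120),.05),("red",(365,150),.0),("clampL",(208,248),.028),("clampR",(263,252),.028),("dapp",(186,160),.06),("jar",(228,115),.075),("can",(287,108),.1)]: print(n,ray("top",uv,z)[:2].round(3))
p=bot.state(); from scipy.spatial.transform import Rotation as R; print(R.from_rotvec(p["ee_rot"]).as_matrix().round(3))
E
```

```text
[[0.5506, -0.0303], [0.5109, -0.1504], [0.4269, -0.1219], [0.4647, -0.0043]]
[np.float64(0.0897), np.float64(0.1265), np.float64(0.0888), np.float64(0.1235)]
block x dir [0.31008865 0.95070765] 71.93542691137395 centre [ 0.49339345 -0.06104305] [ 0.49370082 -0.06010067]
plate [[0.6198, 0.1955], [0.5856, 0.0173], [0.4497, 0.041], [0.4843, 0.2203]] [0.18891927 0.98199262] 79.11027910652658 [0.5348301  0.11854093]
block in plate -0.18368659058336426 0.006701712065707546
oilL [ 0.377 -0.179]
oilR [ 0.355 -0.385]
oilBL [ 0.314 -0.172]
tin [ 0.533 -0.375]
mallet [ 0.71  -0.267]
red [ 0.647 -0.137]
clampL [0.399 0.262]
clampR [0.387 0.125]
dapp [0.615 0.311]
jar [0.723 0.205]
can [0.73  0.057]
[[ 0.92   0.391 -0.   ]
 [ 0.391 -0.92   0.001]
 [ 0.    -0.001 -1.   ]]
```

```bash
cat >> h.py <<'E'
from scipy.spatial.transform import Rotation as Rot
px=np.array([np.cos(np.radians(79.3)),np.sin(np.radians(79.3)),0]); py=np.array([-px[1],px[0],0]); pc=np.array([.5348,.1185,0]); Z=np.array([0,0,1.])
def W(x,y,z): return pc+px*x+py*y+Z*z
def ori(th,y=-py):
    z=np.sin(np.radians(th))*px-np.cos(np.radians(th))*Z; return np.c_[np.cross(y,z),y,z]
def go(p,Rm,note=""):
    s=bot.state(); R0=Rot.from_rotvec(s["ee_rot"]).as_matrix()
    w=Rot.from_matrix(Rm@R0.T).as_rotvec()/(2*np.pi)
    print(note,"d",((p-s["tool_pos"])/.25).round(4),"w",w.round(4))
def st():
    s=bot.state(); d=s["tool_pos"]-pc
    print("t",round(s["clock"],2),"plate xyz",(d@px).round(4),(d@py).round(4),s["tool_pos"][2].round(4),"F",s["ft_force"].round(1),"px F",(s["ft_force"]@px).round(1),"w",round(s["width"],4),"ff",s["finger_force"],"q",s["joint_pos"].round(2))
E
python3 - <<'E'
from h import *
go(W(-.38,.007,.2),ori(0),"a"); go(W(-.38,.007,.2),ori(55),"b"); go(W(-.38,.007,.046),ori(55),"c")
E
```

```text
a d [ 0.8524  1.285  -0.1547] w [-1.000e-04 -1.000e-04  1.563e-01]
b d [ 0.8524  1.285  -0.1547] w [ 0.1235 -0.0996  0.1437]
c d [ 0.8524  1.285  -0.7707] w [ 0.1235 -0.0996  0.1437]
```

{"method": "carry_out", "body": {
  "steps": [
    {"hand":0.7,"dx":0.7,"dy":0.9,"dz":0,"wx":0,"wy":0,"wz":0.156},
    {"hand":0.7,"dx":0.7,"dy":0.9,"dz":0,"wx":0,"wy":0,"wz":0.156},
    {"hand":0.7,"dx":0.7,"dy":0.9,"dz":0,"wx":0,"wy":0,"wz":0.156},
    {"hand":0.7,"dx":0.7,"dy":0.9,"dz":0,"wx":0,"wy":0,"wz":0.156},
    {"hand":0.7,"dx":0.7,"dy":0.9,"dz":0,"wx":0,"wy":0,"wz":0.156},
    {"hand":0.7,"dx":0.7,"dy":0.9,"dz":0,"wx":0,"wy":0,"wz":0.156},
    {"hand":0.7,"dx":0.7,"dy":0.9,"dz":0,"wx":0,"wy":0,"wz":0.156},
    {"hand":0.7,"dx":0.7,"dy":0.9,"dz":0,"wx":0,"wy":0,"wz":0.156},
    {"hand":0.7,"dx":0.7,"dy":0.9,"dz":0,"wx":0,"wy":0,"wz":0.156}
  ]
}}

```text
clock: 1.0
tool_pos: [0.4192, -0.3503, 0.2391]
ee_rot: [-2.423, -1.999, 0.0]
ft_force: [0.6, -1.3, -0.7]
width: 0.0595
finger_force: 0.0
```

```bash
python3 - <<'E'
from h import *
st();go(W(-.38,.007,.2),ori(55),"b"); go(W(-.38,.007,.046),ori(55),"c")
E
```

```text
t 1.0 plate xyz -0.4821 0.0266 0.2391 F [ 0.6 -1.3 -0.7] px F -1.1 w 0.0595 ff 0.0 q [-0.7   0.23  1.8  -0.    1.11 -0.51]
b d [ 0.1527  0.3868 -0.1564] w [ 0.15   -0.0288  0.0006]
c d [ 0.1527  0.3868 -0.7724] w [ 0.15   -0.0288  0.0006]
```

{"method": "carry_out", "body": {
  "steps": [
    {"hand":0.7,"dx":0.15,"dy":0.387,"dz":-0.156,"wx":0.15,"wy":-0.029,"wz":0},
    {"hand":0.7,"dx":0.15,"dy":0.387,"dz":-0.156,"wx":0.15,"wy":-0.029,"wz":0},
    {"hand":0.7,"dx":0.15,"dy":0.387,"dz":-0.156,"wx":0.15,"wy":-0.029,"wz":0},
    {"hand":0.7,"dx":0.15,"dy":0.387,"dz":-0.156,"wx":0.15,"wy":-0.029,"wz":0},
    {"hand":0.7,"dx":0.15,"dy":0.387,"dz":-0.156,"wx":0.15,"wy":-0.029,"wz":0},
    {"hand":0.7,"dx":0.15,"dy":0.387,"dz":-0.156,"wx":0.15,"wy":-0.029,"wz":0},
    {"hand":0.7,"dx":0.15,"dy":0.387,"dz":-0.156,"wx":0.15,"wy":-0.029,"wz":0},
    {"hand":0.7,"dx":0.15,"dy":0.387,"dz":-0.156,"wx":0.15,"wy":-0.029,"wz":0},
    {"hand":0.7,"dx":0.15,"dy":0.387,"dz":-0.156,"wx":0.15,"wy":-0.029,"wz":0}
  ]
}}

```text
clock: 1.9
tool_pos: [0.4565, -0.2542, 0.1998]
ee_rot: [-1.824, -1.503, -0.948]
ft_force: [0.3, -0.2, 1.5]
width: 0.0595
finger_force: 0.0
```

```bash
python3 - <<'E'
from h import *
st();go(W(-.38,.007,.048),ori(55),"c");go(W(-.275,.007,.048),ori(55),"d")
cv2.imwrite("pics/side1.png",bot.capture("side"))
E
```

```text
t 1.9 plate xyz -0.3808 0.0077 0.1998 F [ 0.3 -0.2  1.5] px F -0.2 w 0.0595 ff 0.0 q [-0.92  0.61  1.67  0.66  1.6  -0.97]
c d [ 0.0033  0.0026 -0.6072] w [ 0.0002 -0.      0.0008]
d d [ 0.0813  0.4153 -0.6072] w [ 0.0002 -0.      0.0008]
```

View pics/side1.png

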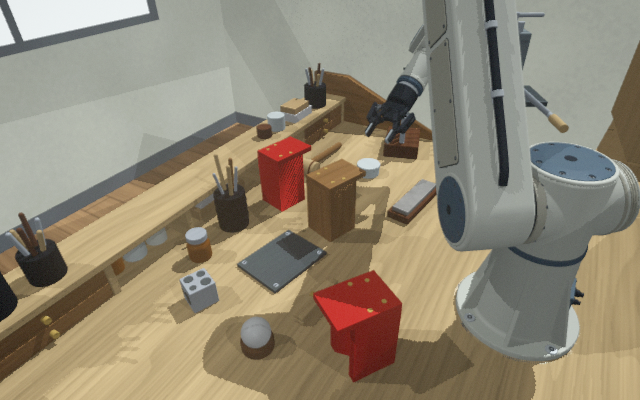

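The tool is tilted behind the block and clear of the bystanders. I'll lower it, approach, then push slowly.

{"method": "carry_out", "body": {
  "steps": [
    {"hand":0.7,"dx":0.055,"dy":0.27,"dz":-0.2},
    {"hand":0.7,"dx":0.055,"dy":0.27,"dz":-0.4},
    {"hand":0.7,"dx":0.055,"dy":0.27,"dz":-0.607},
    {"hand":0.7,"dx":0.055,"dy":0.27,"dz":-0.607},
    {"hand":0.7,"dx":0.055,"dy":0.27,"dz":-0.607},
    {"hand":0.7,"dx":0.07,"dy":0.35,"dz":-0.607},
    {"hand":0.7,"dx":0.081,"dy":0.415,"dz":-0.607},
    {"hand":0.7,"dx":0.081,"dy":0.415,"dz":-0.607}
  ]
}}

```text
$.steps[0]: bad value
```

```bash
python3 - <<'E'
from h import *
st();go(W(-.275,.007,.048),ori(55),"d");go(W(-.205,.007,.048),ori(55),"e");go(W(-.19,.007,.048),ori(55),"e")
E
```

```text
t 1.95 plate xyz -0.3804 0.0074 0.2004 F [-0.8  0.5  1.3] px F 0.3 w 0.0597 ff 0.0 q [-0.91  0.61  1.67  0.66  1.6  -0.97]
d d [ 0.08    0.4139 -0.6098] w [0.0004 0.0002 0.0007]
e d [ 0.132   0.6891 -0.6098] w [0.0004 0.0002 0.0007]
e d [ 0.1432  0.748  -0.6098] w [0.0004 0.0002 0.0007]
```

All seven numbers are needed in every row.

{"method": "carry_out", "body": {
  "steps": [
    {"hand":0.7,"dx":0.055,"dy":0.27,"dz":-0.2,"wx":0,"wy":0,"wz":0},
    {"hand":0.7,"dx":0.055,"dy":0.27,"dz":-0.4,"wx":0,"wy":0,"wz":0},
    {"hand":0.7,"dx":0.055,"dy":0.27,"dz":-0.607,"wx":0,"wy":0,"wz":0},
    {"hand":0.7,"dx":0.055,"dy":0.27,"dz":-0.607,"wx":0,"wy":0,"wz":0},
    {"hand":0.7,"dx":0.055,"dy":0.27,"dz":-0.607,"wx":0,"wy":0,"wz":0},
    {"hand":0.7,"dx":0.07,"dy":0.35,"dz":-0.607,"wx":0,"wy":0,"wz":0},
    {"hand":0.7,"dx":0.08,"dy":0.41,"dz":-0.607,"wx":0,"wy":0,"wz":0},
    {"hand":0.7,"dx":0.08,"dy":0.41,"dz":-0.607,"wx":0,"wy":0,"wz":0}
  ]
}}

```text
clock: 2.75
tool_pos: [0.4772, -0.149, 0.0503]
ee_rot: [-1.819, -1.508, -0.949]
ft_force: [0.1, 0.2, 0.3]
width: 0.0595
finger_force: 0.0
```

```bash
python3 - <<'E'
from h import *
st();go(W(-.205,.007,.048),ori(55),"e");go(W(-.19,.007,.048),ori(55),"e")
E
```

```text
t 2.75 plate xyz -0.2736 0.0069 0.0503 F [0.1 0.2 0.3] px F 0.2 w 0.0595 ff 0.0 q [-0.78  0.78  1.84  0.78  1.3  -1.13]
e d [ 0.0506  0.2695 -0.0094] w [0.0001 0.0004 0.0002]
e d [ 0.0618  0.3285 -0.0094] w [0.0001 0.0004 0.0002]
```

{"method": "carry_out", "body": {
  "steps": [
    {"hand":0.7,"dx":0.006,"dy":0.03,"dz":-0.01,"wx":0,"wy":0,"wz":0},
    {"hand":0.7,"dx":0.01,"dy":0.05,"dz":-0.01,"wx":0,"wy":0,"wz":0},
    {"hand":0.7,"dx":0.013,"dy":0.07,"dz":-0.01,"wx":0,"wy":0,"wz":0},
    {"hand":0.7,"dx":0.017,"dy":0.09,"dz":-0.01,"wx":0,"wy":0,"wz":0},
    {"hand":0.7,"dx":0.021,"dy":0.11,"dz":-0.01,"wx":0,"wy":0,"wz":0},
    {"hand":0.7,"dx":0.024,"dy":0.13,"dz":-0.01,"wx":0,"wy":0,"wz":0},
    {"hand":0.7,"dx":0.028,"dy":0.15,"dz":-0.01,"wx":0,"wy":0,"wz":0},
    {"hand":0.7,"dx":0.032,"dy":0.17,"dz":-0.01,"wx":0,"wy":0,"wz":0},
    {"hand":0.7,"dx":0.036,"dy":0.19,"dz":-0.01,"wx":0,"wy":0,"wz":0},
    {"hand":0.7,"dx":0.04,"dy":0.21,"dz":-0.01,"wx":0,"wy":0,"wz":0},
    {"hand":0.7,"dx":0.043,"dy":0.23,"dz":-0.01,"wx":0,"wy":0,"wz":0},
    {"hand":0.7,"dx":0.047,"dy":0.25,"dz":-0.01,"wx":0,"wy":0,"wz":0},
    {"hand":0.7,"dx":0.05,"dy":0.268,"dz":-0.01,"wx":0,"wy":0,"wz":0}
  ]
}}

```text
clock: 4.05
tool_pos: [0.4892, -0.0835, 0.046]
ee_rot: [-1.82, -1.506, -0.949]
ft_force: [-0.6, -5.1, -0.7]
width: 0.0596
finger_force: 2.4
```

```bash
python3 - <<'E'
from h import *
st();go(W(-.195,.007,.048),ori(55),"e");go(W(-.185,.007,.048),ori(55),"e")
im=bot.capture("top");cv2.imwrite("pics/top2.png",im);cv2.imwrite("pics/c2.png",cv2.resize(im[140:270,210:410],None,fx=4,fy=4,interpolation=cv2.INTER_CUBIC))
E
```

```text
t 4.05 plate xyz -0.2069 0.0073 0.046 F [-0.6 -5.1 -0.7] px F -5.1 w 0.0596 ff 2.3718702024780214 q [-0.68  0.76  1.91  0.87  1.23 -1.14]
e d [0.0102 0.0466 0.0081] w [0.     0.0002 0.0004]
e d [0.0176 0.0859 0.0081] w [0.     0.0002 0.0004]
```

View pics/c2.png

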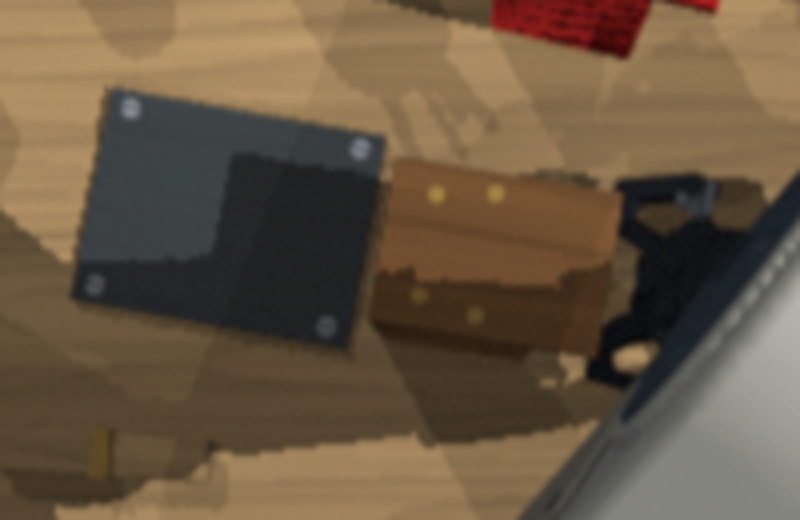

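The block has squared up with the plate and is roughly 15–20 mm short of it. Pushing on slowly until the force rises.

{"method": "carry_out", "body": {
  "steps": [
    {"hand":0.7,"dx":0.003,"dy":0.016,"dz":0,"wx":0,"wy":0,"wz":0},
    {"hand":0.7,"dx":0.006,"dy":0.032,"dz":0,"wx":0,"wy":0,"wz":0},
    {"hand":0.7,"dx":0.009,"dy":0.048,"dz":0,"wx":0,"wy":0,"wz":0}
  ]
}}

```text
clock: 4.4
tool_pos: [0.4916, -0.0717, 0.046]
ee_rot: [-1.82, -1.505, -0.949]
ft_force: [-1.7, -5.2, -0.1]
width: 0.0598
finger_force: 2.3
```

```bash
python3 - <<'E'
from h import *
st()
E
```

```text
t 4.4 plate xyz -0.1949 0.0072 0.046 F [-1.7 -5.2 -0.1] px F -5.5 w 0.0598 ff 2.3320939543191344 q [-0.66  0.76  1.93  0.89  1.21 -1.14]
```

{"method": "carry_out", "body": {
  "steps": [
    {"hand":0.7,"dx":0.003,"dy":0.012,"dz":0,"wx":0,"wy":0,"wz":0},
    {"hand":0.7,"dx":0.005,"dy":0.024,"dz":0,"wx":0,"wy":0,"wz":0}
  ]
}}

```text
clock: 4.6
tool_pos: [0.4929, -0.0657, 0.046]
ee_rot: [-1.82, -1.505, -0.949]
ft_force: [-1.1, -3.9, -0.1]
width: 0.0595
finger_force: 2.3
```

```bash
python3 - <<'E'
from h import *
st()
E
```

```text
t 4.6 plate xyz -0.1888 0.007 0.046 F [-1.1 -3.9 -0.1] px F -4.0 w 0.0595 ff 2.2857827378902584 q [-0.65  0.75  1.93  0.9   1.21 -1.14]
```

{"method": "carry_out", "body": {
  "steps": [
    {"hand":0.7,"dx":0.002,"dy":0.01,"dz":0,"wx":0,"wy":0,"wz":0},
    {"hand":0.7,"dx":0.004,"dy":0.02,"dz":0,"wx":0,"wy":0,"wz":0}
  ]
}}

```text
clock: 4.8
tool_pos: [0.4939, -0.0641, 0.0464]
ee_rot: [-1.822, -1.511, -0.948]
ft_force: [-25.8, -51.6, 25.6]
width: 0.0597
finger_force: 28.3
```

{"method": "carry_out", "body": {
  "steps": [
    {"hand":0.7,"dx":0.002,"dy":0.01,"dz":0,"wx":0,"wy":0,"wz":0}
  ]
}}

```text
clock: 4.9
tool_pos: [0.4967, -0.0631, 0.0467]
ee_rot: [-1.828, -1.51, -0.953]
ft_force: [-13.4, -46.8, 21.6]
width: 0.0598
finger_force: 24.4
```

{"method": "carry_out", "body": {
  "steps": [
    {"hand":0.7,"dx":0.002,"dy":0.01,"dz":0,"wx":0,"wy":0,"wz":0}
  ]
}}

```text
clock: 5.0
tool_pos: [0.4983, -0.0625, 0.047]
ee_rot: [-1.83, -1.512, -0.954]
ft_force: [-20.5, -66.0, 32.4]
width: 0.0599
finger_force: 33.7
```

```bash
python3 - <<'E'
from h import *
st()
E
```

```text
t 5.0 plate xyz -0.1846 0.0022 0.047 F [-20.5 -66.   32.4] px F -68.7 w 0.0599 ff 33.65383146330714 q [-0.64  0.75  1.94  0.92  1.2  -1.14]
```

Firm contact with the plate edge. I'll back off, straighten to a slight tilt and check.

{"method": "carry_out", "body": {
  "steps": [
    {"hand":0.7,"dx":-0.006,"dy":-0.03,"dz":0,"wx":0,"wy":0,"wz":0},
    {"hand":0.7,"dx":-0.04,"dy":-0.2,"dz":0,"wx":0,"wy":0,"wz":0},
    {"hand":0.5,"dx":-0.09,"dy":-0.45,"dz":0,"wx":0,"wy":0,"wz":0},
    {"hand":0.5,"dx":-0.09,"dy":-0.45,"dz":0,"wx":0,"wy":0,"wz":0},
    {"hand":0.5,"dx":-0.13,"dy":-0.55,"dz":0.2,"wx":0,"wy":0,"wz":0},
    {"hand":0.5,"dx":-0.13,"dy":-0.55,"dz":0.4,"wx":0,"wy":0,"wz":0},
    {"hand":0.5,"dx":-0.13,"dy":-0.55,"dz":0.6,"wx":0,"wy":0,"wz":0}
  ]
}}

```text
clock: 5.7
tool_pos: [0.4619, -0.193, 0.1913]
ee_rot: [-1.819, -1.502, -0.95]
ft_force: [1.3, -0.4, 0.4]
width: 0.0426
finger_force: 0.0
```

```bash
python3 - <<'E'
from h import *
st(); go(W(-.275,.004,.165),ori(20),"f")
im=bot.capture("top");cv2.imwrite("pics/top3.png",im);cv2.imwrite("pics/c3.png",cv2.resize(im[140:270,210:410],None,fx=4,fy=4,interpolation=cv2.INTER_CUBIC))
E
```

```text
t 5.7 plate xyz -0.3196 0.0138 0.1913 F [ 1.3 -0.4  0.4] px F -0.1 w 0.0426 ff 0.0 q [-0.85  0.57  1.78  0.71  1.53 -0.97]
f d [ 0.0718  0.1681 -0.1052] w [-0.0959  0.0183  0.0006]
```

View pics/c3.png

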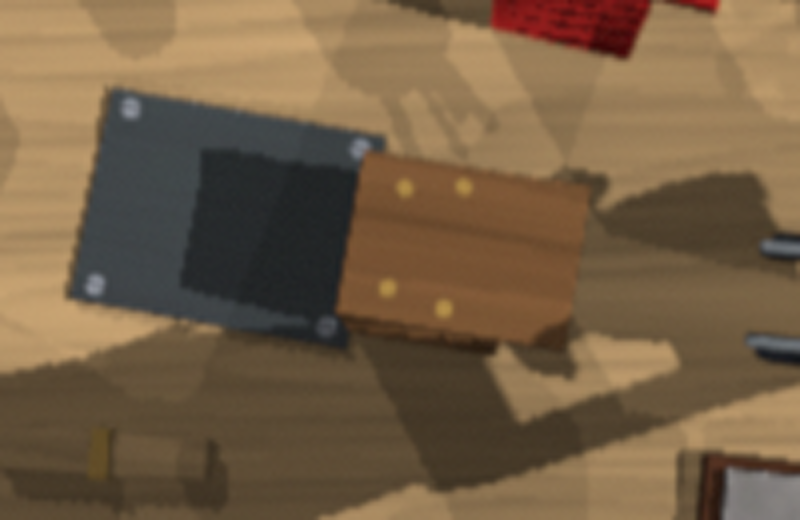

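The block stands square to the plate, with its top corners at crop (365,152), (590,185), (572,350) and (337,318). I'll compute its pose.

```bash
python3 - <<'E'
from h import *
C=np.array([[365,152],[590,185],[572,350],[337,318]])/4.+[209.6,139.6]
X=np.array([ray("top",p,.17) for p in C]); xb=X[0]+X[3]-X[1]-X[2]; xb/=np.linalg.norm(xb)
yb=X[0]+X[1]-X[2]-X[3]; print(np.degrees(np.arctan2(xb[1],xb[0])),np.degrees(np.arctan2(yb[1],yb[0])))
c=X.mean(0)+xb*.0175-pc; print(c@px,c@py)
E
```

```text
81.01367707670937 -8.774508486970248
-0.1388604911709885 0.014127303935363494
```

{"method": "carry_out", "body": {
  "steps": [
    {"hand":0.5,"dx":0.072,"dy":0.168,"dz":0.05,"wx":-0.096,"wy":0.018,"wz":0},
    {"hand":0.5,"dx":0.072,"dy":0.168,"dz":0.05,"wx":-0.096,"wy":0.018,"wz":0},
    {"hand":0.5,"dx":0.072,"dy":0.168,"dz":-0.105,"wx":-0.096,"wy":0.018,"wz":0},
    {"hand":0.5,"dx":0.072,"dy":0.168,"dz":-0.105,"wx":-0.096,"wy":0.018,"wz":0},
    {"hand":0.5,"dx":0.072,"dy":0.168,"dz":-0.105,"wx":-0.096,"wy":0.018,"wz":0},
    {"hand":0.5,"dx":0.072,"dy":0.168,"dz":-0.105,"wx":-0.096,"wy":0.018,"wz":0}
  ]
}}

```text
clock: 6.35
tool_pos: [0.4804, -0.1497, 0.1642]
ee_rot: [-2.227, -1.851, -0.396]
ft_force: [0.3, -0.4, 0.8]
width: 0.0427
finger_force: 0.0
```

```bash
python3 - <<'E'
from h import *
st(); 
for x,z in((-.235,.16),(-.14,.185),(-.11,.19)): go(W(x,.004,z),ori(20),"f")
E
```

```text
t 6.35 plate xyz -0.2736 0.0037 0.1642 F [ 0.3 -0.4  0.8] px F -0.3 w 0.0427 ff 0.0 q [-0.52  0.32  1.93  0.38  1.05 -0.56]
f d [ 0.0273  0.1519 -0.0169] w [ 0.0002  0.0006 -0.0003]
f d [0.0979 0.5253 0.0831] w [ 0.0002  0.0006 -0.0003]
f d [0.1202 0.6432 0.1031] w [ 0.0002  0.0006 -0.0003]
```

{"method": "carry_out", "body": {
  "steps": [
    {"hand":0.5,"dx":-0.03,"dy":0.06,"dz":-0.017,"wx":0,"wy":0,"wz":0},
    {"hand":0.5,"dx":-0.018,"dy":0.13,"dz":-0.017,"wx":0,"wy":0,"wz":0},
    {"hand":0.5,"dx":-0.012,"dy":0.16,"dz":-0.017,"wx":0,"wy":0,"wz":0},
    {"hand":0.5,"dx":-0.006,"dy":0.19,"dz":-0.009,"wx":0,"wy":0,"wz":0},
    {"hand":0.5,"dx":0,"dy":0.22,"dz":0,"wx":0,"wy":0,"wz":0},
    {"hand":0.5,"dx":0.005,"dy":0.25,"dz":0.008,"wx":0,"wy":0,"wz":0},
    {"hand":0.5,"dx":0.011,"dy":0.28,"dz":0.016,"wx":0,"wy":0,"wz":0},
    {"hand":0.5,"dx":0.017,"dy":0.31,"dz":0.024,"wx":0,"wy":0,"wz":0},
    {"hand":0.5,"dx":0.022,"dy":0.34,"dz":0.032,"wx":0,"wy":0,"wz":0}
  ]
}}

```text
clock: 7.25
tool_pos: [0.4861, -0.0657, 0.1719]
ee_rot: [-2.232, -1.848, -0.394]
ft_force: [-0.7, -2.0, 0.8]
width: 0.0427
finger_force: 0.6
```

```bash
python3 - <<'E'
from h import *
st(); im=bot.capture("side"); cv2.imwrite("pics/s4.png",cv2.resize(im[110:310,180:480],None,fx=2,fy=2))
E
```

```text
t 7.25 plate xyz -0.19 0.0136 0.1719 F [-0.7 -2.   0.8] px F -2.1 w 0.0427 ff 0.5979574006050825 q [-0.37  0.26  1.99  0.41  0.99 -0.42]
```

View pics/s4.png

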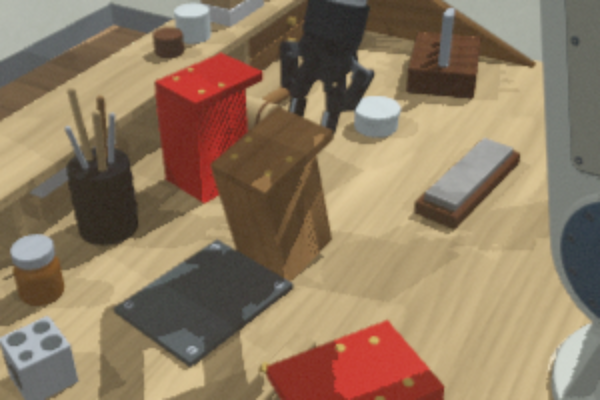

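The block is tipping about its foot against the plate edge, so I'll carry on gently past the balance point.

{"method": "carry_out", "body": {
  "steps": [
    {"hand":0.5,"dx":0.005,"dy":0.025,"dz":0.008,"wx":0,"wy":0,"wz":0},
    {"hand":0.5,"dx":0.01,"dy":0.05,"dz":0.016,"wx":0,"wy":0,"wz":0},
    {"hand":0.5,"dx":0.015,"dy":0.075,"dz":0.024,"wx":0,"wy":0,"wz":0},
    {"hand":0.5,"dx":0.02,"dy":0.1,"dz":0.03,"wx":0,"wy":0,"wz":0},
    {"hand":0.5,"dx":0.024,"dy":0.12,"dz":0.035,"wx":0,"wy":0,"wz":0},
    {"hand":0.5,"dx":0.028,"dy":0.14,"dz":0.04,"wx":0,"wy":0,"wz":0},
    {"hand":0.5,"dx":0.032,"dy":0.16,"dz":0.045,"wx":0,"wy":0,"wz":0},
    {"hand":0.5,"dx":0.036,"dy":0.18,"dz":0.05,"wx":0,"wy":0,"wz":0},
    {"hand":0.5,"dx":0.04,"dy":0.2,"dz":0.055,"wx":0,"wy":0,"wz":0},
    {"hand":0.5,"dx":0.044,"dy":0.22,"dz":0.06,"wx":0,"wy":0,"wz":0},
    {"hand":0.5,"dx":0.048,"dy":0.24,"dz":0.06,"wx":0,"wy":0,"wz":0},
    {"hand":0.5,"dx":0.048,"dy":0.24,"dz":0.06,"wx":0,"wy":0,"wz":0},
    {"hand":0.5,"dx":0.048,"dy":0.24,"dz":0.06,"wx":0,"wy":0,"wz":0},
    {"hand":0.5,"dx":0.048,"dy":0.24,"dz":0.06,"wx":0,"wy":0,"wz":0}
  ]
}}

```text
clock: 8.7
tool_pos: [0.4979, -0.0066, 0.1866]
ee_rot: [-2.232, -1.849, -0.394]
ft_force: [-1.1, -0.5, -0.4]
width: 0.0425
finger_force: 0.0
```

```bash
python3 - <<'E'
from h import *
st(); im=bot.capture("side"); cv2.imwrite("pics/s5.png",im[110:310,180:480])
tp=bot.capture("top"); cv2.imwrite("pics/top5.png",tp)
a=cv2.resize(im[110:310,150:450],(450,300)); b=cv2.resize(tp[130:270,200:410],(450,300)); cv2.imwrite("pics/m5.png",np.vstack([a,b]))
E
```

```text
t 8.7 plate xyz -0.1297 0.0131 0.1866 F [-1.1 -0.5 -0.4] px F -0.7 w 0.0425 ff 0.0 q [-0.25  0.23  1.99  0.42  0.98 -0.3 ]
```

View pics/m5.png

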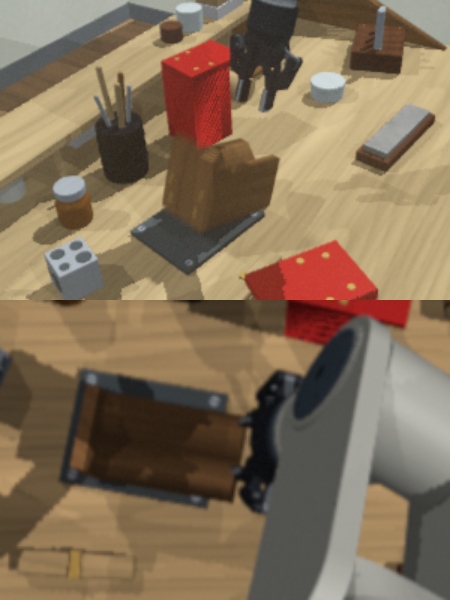

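It toppled cleanly: the V-block lies on the plate groove up, with the board at the far (left) end. Next is the ball. I'll measure the block again once the arm is out of the way.

```bash
python3 - <<'E'
from h import *
go(np.array([.45,.2,.34]),ori(0,px),"g"); go(np.array([.432,.2,.3]),ori(0),"g")
E
```

```text
g d [-0.1916  0.8265  0.6134] w [-0.0509 -0.0339  0.2474]
g d [-0.2636  0.8265  0.4534] w [-0.054   0.0109  0.0001]
```

{"method": "carry_out", "body": {
  "steps": [
    {"hand":1,"dx":0,"dy":0,"dz":0.5,"wx":-0.05,"wy":-0.034,"wz":0.247},
    {"hand":1,"dx":0,"dy":0,"dz":0.61,"wx":-0.05,"wy":-0.034,"wz":0.247},
    {"hand":1,"dx":0,"dy":0,"dz":0.61,"wx":-0.05,"wy":-0.034,"wz":0.247},
    {"hand":1,"dx":-0.2,"dy":0.83,"dz":0.61,"wx":-0.05,"wy":-0.034,"wz":0.247},
    {"hand":1,"dx":-0.2,"dy":0.83,"dz":0.61,"wx":-0.05,"wy":-0.034,"wz":0.247},
    {"hand":1,"dx":-0.2,"dy":0.83,"dz":0.61,"wx":-0.05,"wy":-0.034,"wz":0.247},
    {"hand":1,"dx":-0.2,"dy":0.83,"dz":0.61,"wx":-0.05,"wy":-0.034,"wz":0.247},
    {"hand":1,"dx":-0.2,"dy":0.83,"dz":0.61,"wx":-0.05,"wy":-0.034,"wz":0.247},
    {"hand":1,"dx":-0.2,"dy":0.83,"dz":0.61,"wx":-0.05,"wy":-0.034,"wz":0.247},
    {"hand":1,"dx":-0.2,"dy":0.83,"dz":0.61,"wx":-0.05,"wy":-0.034,"wz":0.247},
    {"hand":1,"dx":-0.2,"dy":0.83,"dz":0.61,"wx":-0.05,"wy":-0.034,"wz":0.247},
    {"hand":1,"dx":-0.2,"dy":0.83,"dz":0.61,"wx":-0.05,"wy":-0.034,"wz":0.247}
  ]
}}

```text
clock: 10.0
tool_pos: [0.4477, 0.2015, 0.3392]
ee_rot: [-0.292, -3.125, -0.006]
ft_force: [0.1, 0.3, -0.3]
width: 0.0854
finger_force: 0.0
```

```bash
python3 - <<'E'
from h import *
st(); go(np.array([.432,.349,.2]),ori(0,px),"h")
E
```

```text
t 10.0 plate xyz 0.0653 0.101 0.3392 F [ 0.1  0.3 -0.3] px F 0.3 w 0.0854 ff 0.0 q [ 0.42  0.05  1.79  0.01  1.3  -0.97]
h d [-0.0627  0.5901 -0.5567] w [-0.0007 -0.0005 -0.0001]
```

{"method": "carry_out", "body": {
  "steps": [
    {"hand":1,"dx":-0.063,"dy":0.59,"dz":0,"wx":0,"wy":0,"wz":0},
    {"hand":1,"dx":-0.063,"dy":0.59,"dz":0,"wx":0,"wy":0,"wz":0},
    {"hand":1,"dx":-0.063,"dy":0.59,"dz":-0.2,"wx":0,"wy":0,"wz":0},
    {"hand":1,"dx":-0.063,"dy":0.59,"dz":-0.4,"wx":0,"wy":0,"wz":0},
    {"hand":1,"dx":-0.063,"dy":0.59,"dz":-0.557,"wx":0,"wy":0,"wz":0},
    {"hand":1,"dx":-0.063,"dy":0.59,"dz":-0.557,"wx":0,"wy":0,"wz":0},
    {"hand":1,"dx":-0.063,"dy":0.59,"dz":-0.557,"wx":0,"wy":0,"wz":0}
  ]
}}

```text
clock: 10.7
tool_pos: [0.432, 0.3479, 0.1997]
ee_rot: [-0.299, -3.122, -0.004]
ft_force: [-0.2, 0.3, 1.1]
width: 0.0854
finger_force: 0.0
```

```bash
python3 - <<'E'
from h import *
st(); s=bot.state(); w=bot.capture("wrist"); t=bot.capture("top"); cv2.imwrite("pics/top6.png",t); cv2.imwrite("pics/w6.png",w)
a=cv2.resize(w,(480,300)); b=cv2.resize(t[140:260,210:402],(480,300),interpolation=cv2.INTER_CUBIC); cv2.imwrite("pics/m6.png",np.vstack([a,b]))
print(bot.calibration("wrist")["mtx"]); np.save("s6.npy",np.r_[s["tool_pos"],s["ee_rot"]])
E
```

```text
t 10.7 plate xyz 0.2064 0.1436 0.1997 F [-0.2  0.3  1.1] px F 0.3 w 0.0854 ff 0.0 q [ 0.67  0.29  1.82  0.01  1.03 -0.71]
[[279.1992687    0.         317.79704884]
 [  0.         279.1992687  201.82115734]
 [  0.           0.           1.        ]]
```

View pics/m6.png

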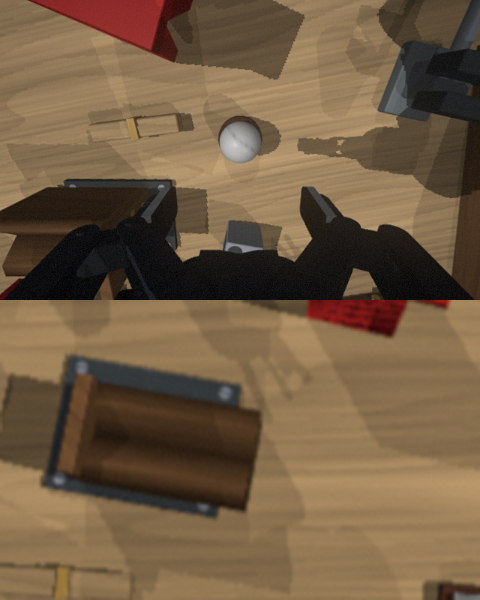

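The wrist view shows the ball centred at about (320,189) full-scale. The top view shows the board strip at crop (75,373)–(58,470) and the foot end at (260,410)–(247,508).

```bash
python3 - <<'E'
from h import *
def pl(p): d=p-pc; return np.array([d@px,d@py,p[2]]).round(4)
s=np.load("s6.npy"); T=np.eye(4); T[:3,:3]=Rot.from_rotvec(s[3:]).as_matrix(); T[:3,3]=s[:3]
c=bot.calibration("wrist"); T=T@np.array(c["tool_from_camera"]); M=np.array(c["mtx"])
w=cv2.imread("pics/w6.png"); h=cv2.cvtColor(w,cv2.COLOR_BGR2HSV)
m=((h[:,:,1]<60)&(h[:,:,2]>90)).astype(np.uint8); m[:,:280]=0;m[:,360:]=0;m[:150]=0;m[235:]=0
k=max(cv2.findContours(m,0,1)[0],key=cv2.contourArea); (u,r)=cv2.minEnclosingCircle(k); print(u,r,cv2.boundingRect(k))
d=T[:3,:3]@np.linalg.inv(M)@np.array([u[0],u[1],1]); o=T[:3,3]; b=o+d*(.042-o[2])/d[2]; print("ball",b,"radius est",r/279.2*np.linalg.norm(b-o))
f=lambda p,z: ray("top",(p[0]/2.5+209.8,p[1]/2.5+139.8),z)
for n,p,z in [("foot1",(260,410),.102),("foot2",(247,508),.102),("bo1",(75,373),.137),("bo2",(58,470),.137),("bi1",(97,375),.137),("bi2",(82,473),.137)]: print(n,pl(f(p,z)))
a=f((260,410),.102)-f((247,508),.102); print(np.degrees(np.arctan2(a[1],a[0]))+90)
for p in [(68,355),(241,384),(216,517),(42,486)]: print("plate",pl(f(p,.01)))
g=b.copy(); g[2]=.12; go(g,ori(0,px),"over"); g[2]=.034; go(g,ori(0,px),"grasp")
E
```

```text
(319.8880920410156, 189.29066467285156) 27.945465087890625 (292, 162, 56, 56)
ball [0.43196182 0.34979774 0.042     ] radius est 0.030170952612575096
foot1 [-0.1674  0.2413  0.102 ]
foot2 [-0.1708  0.3294  0.102 ]
bo1 [1.000e-04 2.336e-01 1.370e-01]
bo2 [-0.0011  0.3189  0.137 ]
bi1 [-0.0195  0.232   0.137 ]
bi2 [-0.0225  0.3178  0.137 ]
81.56401759468439
plate [0.0321 0.2313 0.01  ]
plate [-0.1439  0.2298  0.01  ]
plate [-0.1421  0.3614  0.01  ]
plate [0.033  0.3616 0.01  ]
over d [-0.0068  0.0032 -0.3298] w [-0.0011 -0.0001  0.0006]
grasp d [-0.0068  0.0032 -0.6738] w [-0.0011 -0.0001  0.0006]
```

{"method": "carry_out", "body": {
  "newtons": 40,
  "steps": [
    {"hand":1,"dx":0,"dy":0.008,"dz":-0.2,"wx":0,"wy":0,"wz":0},
    {"hand":1,"dx":0,"dy":0.008,"dz":-0.35,"wx":0,"wy":0,"wz":0},
    {"hand":1,"dx":0,"dy":0.008,"dz":-0.45,"wx":0,"wy":0,"wz":0},
    {"hand":1,"dx":0,"dy":0.008,"dz":-0.55,"wx":0,"wy":0,"wz":0},
    {"hand":1,"dx":0,"dy":0.008,"dz":-0.63,"wx":0,"wy":0,"wz":0},
    {"hand":1,"dx":0,"dy":0.008,"dz":-0.675,"wx":0,"wy":0,"wz":0},
    {"hand":1,"dx":0,"dy":0.008,"dz":-0.675,"wx":0,"wy":0,"wz":0}
  ]
}}

```text
clock: 11.5
tool_pos: [0.433, 0.3507, 0.0318]
ee_rot: [-0.297, -3.125, -0.008]
ft_force: [-0.8, -0.2, 0.4]
width: 0.0852
finger_force: 0.0
```

```bash
python3 - <<'E'
from h import *
def pl(p): d=p-pc; return np.array([d@px,d@py,p[2]]).round(4)
st(); print(bot.state()["tool_pos"])
f=lambda p,z: ray("top",(p[0]/2.5+209.8,(p[1]-300)/2.5+139.8),z)
for n,p,z in [("foot1",(260,410),.102),("foot2",(247,508),.102),("bo1",(75,373),.137),("bo2",(58,470),.137),("bi1",(97,375),.137),("bi2",(82,473),.137)]: print(n,pl(f(p,z)))
a=f((260,410),.102)-f((247,508),.102); print(np.degrees(np.arctan2(a[1],a[0]))+90)
for p in [(68,355),(241,384),(216,517),(42,486)]: print("plate",pl(f(p,.01)))
E
```

```text
t 11.5 plate xyz 0.2093 0.1432 0.0318 F [-0.8 -0.2  0.4] px F -0.3 w 0.0852 ff 0.0 q [ 0.67  0.53  1.92  0.01  0.69 -0.71]
[0.43295089 0.35074837 0.0317957 ]
foot1 [-0.1193 -0.0324  0.102 ]
foot2 [-0.1234  0.0608  0.102 ]
bo1 [ 0.0515 -0.032   0.137 ]
bo2 [0.0498 0.0581 0.137 ]
bi1 [ 0.0313 -0.0336  0.137 ]
bi2 [0.0278 0.0571 0.137 ]
81.77413415927542
plate [ 0.0904 -0.0689  0.01  ]
plate [-0.0908 -0.0694  0.01  ]
plate [-0.0897  0.0697  0.01  ]
plate [0.0906 0.0688 0.01  ]
```

Grip the ball and lift.

{"method": "carry_out", "body": {
  "newtons": 40,
  "steps": [
    {"hand":0.5,"dx":0,"dy":0,"dz":0,"wx":0,"wy":0,"wz":0},
    {"hand":0.5,"dx":0,"dy":0,"dz":0,"wx":0,"wy":0,"wz":0},
    {"hand":0.5,"dx":0,"dy":0,"dz":0,"wx":0,"wy":0,"wz":0},
    {"hand":0.5,"dx":0,"dy":0,"dz":0,"wx":0,"wy":0,"wz":0},
    {"hand":0.5,"dx":0,"dy":0,"dz":0,"wx":0,"wy":0,"wz":0}
  ]
}}

```text
clock: 12.0
tool_pos: [0.433, 0.3508, 0.033]
ee_rot: [-0.296, -3.126, -0.008]
ft_force: [-0.6, -3.6, 7.4]
width: 0.0579
finger_force: 41.0
```

{"method": "carry_out", "body": {
  "newtons": 40,
  "steps": [
    {"hand":0.5,"dx":0,"dy":0,"dz":0.02,"wx":0,"wy":0,"wz":0},
    {"hand":0.5,"dx":0,"dy":0,"dz":0.06,"wx":0,"wy":0,"wz":0},
    {"hand":0.5,"dx":0,"dy":0,"dz":0.12,"wx":0,"wy":0,"wz":0}
  ]
}}

```text
clock: 12.3
tool_pos: [0.4318, 0.3503, 0.0619]
ee_rot: [-0.296, -3.124, -0.006]
ft_force: [0.2, 0.4, -3.4]
width: 0.0583
finger_force: 43.5
```

```bash
python3 - <<'E'
from h import *
st(); s=bot.capture("side"); w=bot.capture("wrist"); cv2.imwrite("pics/m7.png",np.vstack([cv2.resize(s[250:400,160:400],(480,300)),cv2.resize(w,(480,300))]))
E
```

```text
t 12.3 plate xyz 0.2087 0.1442 0.0619 F [ 0.2  0.4 -3.4] px F 0.5 w 0.0583 ff 43.46635580062866 q [ 0.68  0.48  1.91  0.01  0.75 -0.71]
```

View pics/m7.png

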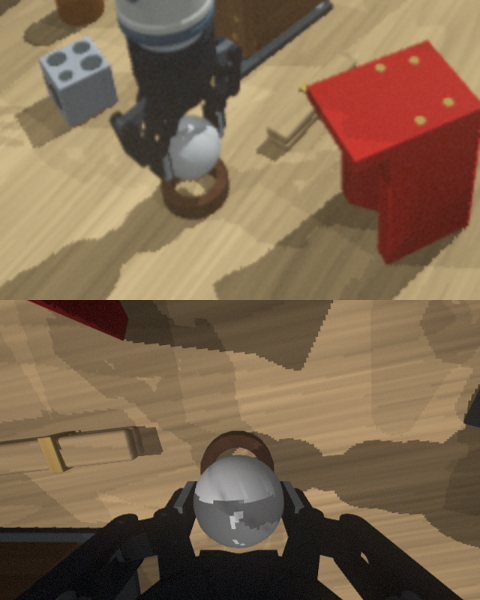

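The ball is held between the pads, clear of the stand, and its centre is about 10 mm behind the TCP. Carry it over the groove.

```bash
python3 - <<'E'
from h import *
st(); go(W(-.036,.013,.21),ori(0,px),"over");go(W(-.036,.013,.125),ori(0,px),"down")
E
```

```text
t 12.4 plate xyz 0.2103 0.1429 0.0638 F [ 0.6 -0.7 -2.9] px F -0.6 w 0.0586 ff 43.60482215881348 q [ 0.68  0.48  1.91  0.01  0.75 -0.71]
over d [ 0.3276 -1.0645  0.5847] w [-0.0011  0.      0.0003]
down d [ 0.3276 -1.0645  0.2447] w [-0.0011  0.      0.0003]
```

{"method": "carry_out", "body": {
  "steps": [
    {"hand":0.5,"dx":0,"dy":0,"dz":0.1,"wx":0,"wy":0,"wz":0},
    {"hand":0.5,"dx":0,"dy":0,"dz":0.25,"wx":0,"wy":0,"wz":0},
    {"hand":0.5,"dx":0,"dy":0,"dz":0.4,"wx":0,"wy":0,"wz":0},
    {"hand":0.5,"dx":0.03,"dy":-0.1,"dz":0.52,"wx":0,"wy":0,"wz":0},
    {"hand":0.5,"dx":0.07,"dy":-0.22,"dz":0.585,"wx":0,"wy":0,"wz":0},
    {"hand":0.5,"dx":0.11,"dy":-0.35,"dz":0.585,"wx":0,"wy":0,"wz":0},
    {"hand":0.5,"dx":0.15,"dy":-0.48,"dz":0.585,"wx":0,"wy":0,"wz":0},
    {"hand":0.5,"dx":0.19,"dy":-0.61,"dz":0.585,"wx":0,"wy":0,"wz":0},
    {"hand":0.5,"dx":0.23,"dy":-0.74,"dz":0.585,"wx":0,"wy":0,"wz":0},
    {"hand":0.5,"dx":0.27,"dy":-0.85,"dz":0.585,"wx":0,"wy":0,"wz":0},
    {"hand":0.5,"dx":0.3,"dy":-0.94,"dz":0.585,"wx":0,"wy":0,"wz":0},
    {"hand":0.5,"dx":0.32,"dy":-1,"dz":0.585,"wx":0,"wy":0,"wz":0},
    {"hand":0.5,"dx":0.328,"dy":-1,"dz":0.585,"wx":0,"wy":0,"wz":0}
  ]
}}

```text
clock: 13.7
tool_pos: [0.5144, 0.0989, 0.2076]
ee_rot: [-0.299, -3.124, -0.006]
ft_force: [-0.1, 0.2, -3.9]
width: 0.058
finger_force: 44.5
```

```bash
python3 - <<'E'
from h import *
st(); go(W(-.036,.013,.125),ori(0,px),"down");go(W(-.036,.013,.11),ori(0,px),"down")
E
```

```text
t 13.7 plate xyz -0.023 0.0164 0.2076 F [-0.1  0.2 -3.9] px F 0.2 w 0.058 ff 44.52530801296234 q [ 0.18  0.23  1.88  0.01  1.03 -1.2 ]
down d [ 0.0036 -0.0536 -0.3305] w [-0.0007 -0.0004  0.0006]
down d [ 0.0036 -0.0536 -0.3905] w [-0.0007 -0.0004  0.0006]
```

{"method": "carry_out", "body": {
  "steps": [
    {"hand":0.5,"dx":0.004,"dy":-0.03,"dz":0,"wx":0,"wy":0,"wz":0},
    {"hand":0.5,"dx":0.004,"dy":-0.054,"dz":-0.05,"wx":0,"wy":0,"wz":0},
    {"hand":0.5,"dx":0.004,"dy":-0.054,"dz":-0.12,"wx":0,"wy":0,"wz":0},
    {"hand":0.5,"dx":0.004,"dy":-0.054,"dz":-0.19,"wx":0,"wy":0,"wz":0},
    {"hand":0.5,"dx":0.004,"dy":-0.054,"dz":-0.25,"wx":0,"wy":0,"wz":0},
    {"hand":0.5,"dx":0.004,"dy":-0.054,"dz":-0.3,"wx":0,"wy":0,"wz":0},
    {"hand":0.5,"dx":0.004,"dy":-0.054,"dz":-0.34,"wx":0,"wy":0,"wz":0},
    {"hand":0.5,"dx":0.004,"dy":-0.054,"dz":-0.36,"wx":0,"wy":0,"wz":0},
    {"hand":0.5,"dx":0.004,"dy":-0.054,"dz":-0.36,"wx":0,"wy":0,"wz":0}
  ]
}}

```text
clock: 14.6
tool_pos: [0.5148, 0.0871, 0.1168]
ee_rot: [-0.295, -3.123, -0.006]
ft_force: [-0.4, 1.1, -2.8]
width: 0.0579
finger_force: 44.5
```

```bash
python3 - <<'E'
from h import *
st(); s=bot.capture("side"); w=bot.capture("wrist"); cv2.imwrite("pics/m8.png",np.vstack([cv2.resize(s[140:290,200:440],(480,300)),cv2.resize(w,(480,300))]))
E
```

```text
t 14.6 plate xyz -0.0346 0.0138 0.1168 F [-0.4  1.1 -2.8] px F 1.0 w 0.0579 ff 44.521461725234985 q [ 0.16  0.35  1.95  0.01  0.84 -1.23]
```

View pics/m8.png

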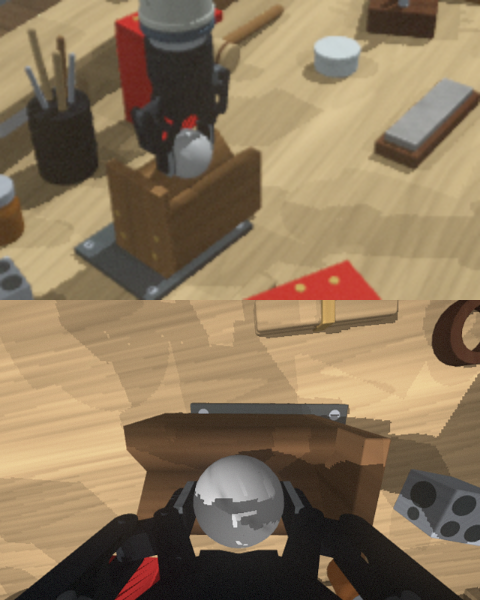

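The ball is above the groove, lined up and clear of the board. I have now viewed 11 pictures, one over the limit, so I'll view no more and go by numbers. Lowering until the force changes.

{"method": "carry_out", "body": {
  "steps": [
    {"hand":0.5,"dx":0,"dy":0,"dz":-0.008,"wx":0,"wy":0,"wz":0},
    {"hand":0.5,"dx":0,"dy":0,"dz":-0.016,"wx":0,"wy":0,"wz":0},
    {"hand":0.5,"dx":0,"dy":0,"dz":-0.024,"wx":0,"wy":0,"wz":0}
  ]
}}

```text
clock: 15.0
tool_pos: [0.5153, 0.0871, 0.1116]
ee_rot: [-0.296, -3.125, -0.007]
ft_force: [0.0, 0.5, -3.8]
width: 0.0583
finger_force: 44.5
```

{"method": "carry_out", "body": {
  "steps": [
    {"hand":0.5,"dx":0,"dy":0,"dz":-0.004,"wx":0,"wy":0,"wz":0},
    {"hand":0.5,"dx":0,"dy":0,"dz":-0.004,"wx":0,"wy":0,"wz":0}
  ]
}}

```text
clock: 15.2
tool_pos: [0.5151, 0.087, 0.1103]
ee_rot: [-0.296, -3.124, -0.007]
ft_force: [0.1, -0.5, -3.0]
width: 0.0579
finger_force: 44.5
```

{"method": "carry_out", "body": {
  "steps": [
    {"hand":0.5,"dx":0,"dy":0,"dz":-0.004,"wx":0,"wy":0,"wz":0},
    {"hand":0.5,"dx":0,"dy":0,"dz":-0.004,"wx":0,"wy":0,"wz":0}
  ]
}}

```text
clock: 15.4
tool_pos: [0.5151, 0.0871, 0.1094]
ee_rot: [-0.296, -3.124, -0.007]
ft_force: [0.1, -0.1, -3.5]
width: 0.0581
finger_force: 44.5
```

{"method": "carry_out", "body": {
  "steps": [
    {"hand":0.5,"dx":0,"dy":0,"dz":-0.004,"wx":0,"wy":0,"wz":0},
    {"hand":0.5,"dx":0,"dy":0,"dz":-0.004,"wx":0,"wy":0,"wz":0}
  ]
}}

```text
clock: 15.6
tool_pos: [0.5154, 0.0871, 0.1085]
ee_rot: [-0.296, -3.125, -0.007]
ft_force: [0.3, -1.2, -2.0]
width: 0.0579
finger_force: 44.6
```

{"method": "carry_out", "body": {
  "steps": [
    {"hand":0.5,"dx":0,"dy":0,"dz":-0.003,"wx":0,"wy":0,"wz":0},
    {"hand":0.5,"dx":0,"dy":0,"dz":-0.003,"wx":0,"wy":0,"wz":0}
  ]
}}

```text
clock: 15.8
tool_pos: [0.5158, 0.0871, 0.108]
ee_rot: [-0.296, -3.125, -0.007]
ft_force: [1.8, -0.7, 0.1]
width: 0.0581
finger_force: 44.7
```

Touching. Release gently and rise.

{"method": "carry_out", "body": {
  "steps": [
    {"hand":0.5,"dx":0,"dy":0,"dz":-0.002,"wx":0,"wy":0,"wz":0},
    {"hand":0.75,"dx":0,"dy":0,"dz":-0.002,"wx":0,"wy":0,"wz":0},
    {"hand":0.9,"dx":0,"dy":0,"dz":-0.002,"wx":0,"wy":0,"wz":0},
    {"hand":0.9,"dx":0,"dy":0,"dz":-0.002,"wx":0,"wy":0,"wz":0},
    {"hand":0.9,"dx":0,"dy":0,"dz":-0.002,"wx":0,"wy":0,"wz":0}
  ]
}}

```text
clock: 16.3
tool_pos: [0.515, 0.0871, 0.1071]
ee_rot: [-0.296, -3.124, -0.007]
ft_force: [0.7, -0.0, 0.2]
width: 0.0774
finger_force: 0.0
```

{"method": "carry_out", "body": {
  "steps": [
    {"hand":0.9,"dx":0,"dy":0,"dz":0.08,"wx":0,"wy":0,"wz":0},
    {"hand":0.9,"dx":0,"dy":0,"dz":0.2,"wx":0,"wy":0,"wz":0},
    {"hand":0.9,"dx":0,"dy":0,"dz":0.36,"wx":0,"wy":0,"wz":0},
    {"hand":0.5,"dx":0,"dy":0,"dz":0.36,"wx":0,"wy":0,"wz":0},
    {"hand":0,"dx":-0.04,"dy":-0.2,"dz":0.36,"wx":0,"wy":0,"wz":0},
    {"hand":0,"dx":-0.04,"dy":-0.22,"dz":0.36,"wx":0,"wy":0,"wz":0},
    {"hand":0,"dx":-0.04,"dy":-0.22,"dz":0.36,"wx":0,"wy":0,"wz":0}
  ]
}}

```text
clock: 17.0
tool_pos: [0.5047, 0.0311, 0.1967]
ee_rot: [-0.299, -3.123, -0.007]
ft_force: [0.7, -0.0, -0.3]
width: 0.0186
finger_force: 0.0
```

```bash
cat >> h.py <<'E'
def wristball(x0,x1,y0,y1,z=.1164,smax=70):
    s=bot.state(); w=bot.capture("wrist"); T=np.eye(4); T[:3,:3]=Rot.from_rotvec(s["ee_rot"]).as_matrix(); T[:3,3]=s["tool_pos"]
    c=bot.calibration("wrist"); T=T@np.array(c["tool_from_camera"]); M=np.array(c["mtx"])
    h=cv2.cvtColor(w,cv2.COLOR_BGR2HSV); m=np.zeros(w.shape[:2],np.uint8); m[y0:y1,x0:x1]=((h[:,:,1]<smax)&(h[:,:,2]>80))[y0:y1,x0:x1]
    k=max(cv2.findContours(m,0,1)[0],key=cv2.contourArea); u,r=cv2.minEnclosingCircle(k)
    d=T[:3,:3]@np.linalg.inv(M)@np.array([u[0],u[1],1]); o=T[:3,3]; b=o+d*(z-o[2])/d[2]
    e=b-pc; print("uv",u,"r",r,cv2.boundingRect(k),"ball plate",(e@px).round(4),(e@py).round(4),"rad est",(r/M[0,0]*np.linalg.norm(b-o)).round(4)); return w
E
python3 - <<'E'
from h import *
st(); w=wristball(200,520,100,400); cv2.imwrite("pics/w9.png",w); cv2.imwrite("pics/top9.png",bot.capture("top"))
E
```

```text
t 17.0 plate xyz -0.0915 0.0133 0.1967 F [ 0.7 -0.  -0.3] px F 0.1 w 0.0186 ff 0.0 q [ 0.06  0.22  1.93  0.01  1.   -1.33]
uv (388.8673400878906, 211.9591827392578) r 38.34626007080078 (351, 175, 77, 75) ball plate -0.0341 0.0131 rad est 0.0322
```

The ball rests in the groove at plate x = −0.034, y = 0.013. Next I'll lower the closed fingers behind it.

{"method": "carry_out", "body": {
  "steps": [
    {"hand":0,"dx":-0.004,"dy":-0.024,"dz":0,"wx":0,"wy":0,"wz":0},
    {"hand":0,"dx":-0.004,"dy":-0.024,"dz":-0.1,"wx":0,"wy":0,"wz":0},
    {"hand":0,"dx":-0.004,"dy":-0.024,"dz":-0.2,"wx":0,"wy":0,"wz":0},
    {"hand":0,"dx":-0.004,"dy":-0.024,"dz":-0.28,"wx":0,"wy":0,"wz":0},
    {"hand":0,"dx":-0.004,"dy":-0.024,"dz":-0.33,"wx":0,"wy":0,"wz":0},
    {"hand":0,"dx":-0.004,"dy":-0.024,"dz":-0.355,"wx":0,"wy":0,"wz":0},
    {"hand":0,"dx":-0.004,"dy":-0.024,"dz":-0.355,"wx":0,"wy":0,"wz":0}
  ]
}}

```text
clock: 17.8
tool_pos: [0.504, 0.0263, 0.108]
ee_rot: [-0.295, -3.123, -0.007]
ft_force: [0.3, 0.2, 1.2]
width: -0.0001
finger_force: 0.0
```

{"method": "carry_out", "body": {
  "steps": [
    {"hand":0,"dx":0.003,"dy":0.014,"dz":0,"wx":0,"wy":0,"wz":0},
    {"hand":0,"dx":0.006,"dy":0.028,"dz":0,"wx":0,"wy":0,"wz":0},
    {"hand":0,"dx":0.008,"dy":0.04,"dz":0,"wx":0,"wy":0,"wz":0}
  ]
}}

```text
clock: 18.1
tool_pos: [0.5068, 0.0365, 0.1092]
ee_rot: [-0.296, -3.126, -0.007]
ft_force: [0.3, 0.0, 0.2]
width: 0.0002
finger_force: 0.0
```

```bash
python3 - <<'E'
from h import *
st()
E
```

```text
t 18.1 plate xyz -0.0858 0.0122 0.1092 F [0.3 0.  0.2] px F 0.1 w 0.0002 ff 0.0 q [ 0.07  0.35  1.99  0.01  0.81 -1.32]
```

{"method": "carry_out", "body": {
  "steps": [
    {"hand":0,"dx":0.002,"dy":0.01,"dz":0,"wx":0,"wy":0,"wz":0},
    {"hand":0,"dx":0.004,"dy":0.02,"dz":0,"wx":0,"wy":0,"wz":0},
    {"hand":0,"dx":0.006,"dy":0.03,"dz":0,"wx":0,"wy":0,"wz":0},
    {"hand":0,"dx":0.008,"dy":0.04,"dz":0,"wx":0,"wy":0,"wz":0},
    {"hand":0,"dx":0.009,"dy":0.05,"dz":0,"wx":0,"wy":0,"wz":0}
  ]
}}

```text
clock: 18.6
tool_pos: [0.5085, 0.0487, 0.1085]
ee_rot: [-0.296, -3.124, -0.007]
ft_force: [-0.5, -1.0, 0.8]
width: 0.0001
finger_force: 0.4
```

{"method": "carry_out", "body": {
  "steps": [
    {"hand":0,"dx":0.002,"dy":0.01,"dz":0,"wx":0,"wy":0,"wz":0},
    {"hand":0,"dx":0.004,"dy":0.02,"dz":0,"wx":0,"wy":0,"wz":0},
    {"hand":0,"dx":0.006,"dy":0.03,"dz":0,"wx":0,"wy":0,"wz":0},
    {"hand":0,"dx":0.008,"dy":0.04,"dz":0,"wx":0,"wy":0,"wz":0}
  ]
}}

```text
clock: 19.0
tool_pos: [0.5105, 0.0588, 0.1084]
ee_rot: [-0.296, -3.124, -0.007]
ft_force: [-0.6, -1.1, 0.8]
width: 0.0001
finger_force: 0.4
```

```bash
python3 - <<'E'
from h import *
st(); w=wristball(250,520,150,400); cv2.imwrite("pics/w10.png",w)
E
```

```text
t 19.0 plate xyz -0.0632 0.0128 0.1084 F [-0.6 -1.1  0.8] px F -1.2 w 0.0001 ff 0.4194173030555248 q [ 0.11  0.35  1.98  0.01  0.81 -1.28]
uv (408.0, 267.5) r 64.92505645751953 (346, 206, 125, 105) ball plate -0.0179 0.012 rad est 0.0357
```

The ball is moving along with the finger, with about 20 mm left. Continue, then finish in small steps.

{"method": "carry_out", "body": {
  "steps": [
    {"hand":0,"dx":0.002,"dy":0.01,"dz":0,"wx":0,"wy":0,"wz":0},
    {"hand":0,"dx":0.004,"dy":0.02,"dz":0,"wx":0,"wy":0,"wz":0},
    {"hand":0,"dx":0.006,"dy":0.03,"dz":0,"wx":0,"wy":0,"wz":0},
    {"hand":0,"dx":0.008,"dy":0.04,"dz":0,"wx":0,"wy":0,"wz":0},
    {"hand":0,"dx":0.01,"dy":0.05,"dz":0,"wx":0,"wy":0,"wz":0}
  ]
}}

```text
clock: 19.55
tool_pos: [0.513, 0.0713, 0.1085]
ee_rot: [-0.296, -3.124, -0.007]
ft_force: [-0.8, -0.6, 1.3]
width: -0.0001
finger_force: 0.4
```

{"method": "carry_out", "body": {
  "steps": [
    {"hand":0,"dx":0.001,"dy":0.005,"dz":0,"wx":0,"wy":0,"wz":0},
    {"hand":0,"dx":0.002,"dy":0.01,"dz":0,"wx":0,"wy":0,"wz":0}
  ]
}}

```text
clock: 19.75
tool_pos: [0.5134, 0.0737, 0.1084]
ee_rot: [-0.295, -3.124, -0.007]
ft_force: [-0.7, -1.1, 0.6]
width: -0.0
finger_force: 0.5
```

{"method": "carry_out", "body": {
  "steps": [
    {"hand":0,"dx":0.001,"dy":0.005,"dz":0,"wx":0,"wy":0,"wz":0},
    {"hand":0,"dx":0.002,"dy":0.009,"dz":0,"wx":0,"wy":0,"wz":0}
  ]
}}

```text
clock: 19.95
tool_pos: [0.5139, 0.0759, 0.1085]
ee_rot: [-0.296, -3.124, -0.007]
ft_force: [-0.6, -0.8, 0.7]
width: 0.0001
finger_force: 0.4
```

{"method": "carry_out", "body": {
  "steps": [
    {"hand":0,"dx":0.001,"dy":0.004,"dz":0,"wx":0,"wy":0,"wz":0}
  ]
}}

```text
clock: 20.05
tool_pos: [0.5142, 0.0768, 0.1085]
ee_rot: [-0.296, -3.124, -0.007]
ft_force: [0.2, -1.2, -0.5]
width: -0.0003
finger_force: 0.4
```

```bash
python3 - <<'E'
from h import *
st()
E
```

```text
t 20.05 plate xyz -0.0448 0.0125 0.1085 F [ 0.2 -1.2 -0.5] px F -1.1 w -0.0003 ff 0.3909093327820301 q [ 0.14  0.36  1.97  0.01  0.82 -1.24]
```

Ball centre is at about 0.000. Millimetre steps until the force rises.

{"method": "carry_out", "body": {
  "steps": [
    {"hand":0,"dx":0.001,"dy":0.004,"dz":0,"wx":0,"wy":0,"wz":0}
  ]
}}

```text
clock: 20.15
tool_pos: [0.5144, 0.0778, 0.1085]
ee_rot: [-0.296, -3.124, -0.007]
ft_force: [-0.6, -0.5, 0.2]
width: 0.0002
finger_force: 0.4
```

{"method": "carry_out", "body": {
  "steps": [
    {"hand":0,"dx":0.001,"dy":0.004,"dz":0,"wx":0,"wy":0,"wz":0}
  ]
}}

```text
clock: 20.25
tool_pos: [0.5147, 0.0788, 0.1085]
ee_rot: [-0.296, -3.124, -0.007]
ft_force: [-0.0, -0.5, 0.3]
width: -0.0002
finger_force: 0.4
```

{"method": "carry_out", "body": {
  "steps": [
    {"hand":0,"dx":0.001,"dy":0.004,"dz":0,"wx":0,"wy":0,"wz":0}
  ]
}}

```text
clock: 20.35
tool_pos: [0.515, 0.0799, 0.1085]
ee_rot: [-0.296, -3.124, -0.007]
ft_force: [0.6, -0.9, 1.0]
width: -0.0003
finger_force: 0.4
```

```bash
python3 - <<'E'
from h import *
st()
E
```

```text
t 20.35 plate xyz -0.0416 0.0123 0.1085 F [ 0.6 -0.9  1. ] px F -0.7 w -0.0003 ff 0.3934096544981003 q [ 0.15  0.36  1.96  0.01  0.82 -1.24]
```

{"method": "carry_out", "body": {
  "steps": [
    {"hand":0,"dx":0.001,"dy":0.004,"dz":0,"wx":0,"wy":0,"wz":0}
  ]
}}

```text
clock: 20.45
tool_pos: [0.5152, 0.0809, 0.1085]
ee_rot: [-0.296, -3.124, -0.007]
ft_force: [-0.3, -1.0, 0.0]
width: -0.0004
finger_force: 0.4
```

{"method": "carry_out", "body": {
  "steps": [
    {"hand":0,"dx":0.001,"dy":0.004,"dz":0,"wx":0,"wy":0,"wz":0}
  ]
}}

```text
clock: 20.55
tool_pos: [0.5154, 0.0819, 0.1085]
ee_rot: [-0.296, -3.124, -0.007]
ft_force: [0.1, -1.1, 0.4]
width: 0.0001
finger_force: 0.4
```

```bash
python3 - <<'E'
from h import *
st()
E
```

```text
t 20.55 plate xyz -0.0396 0.0122 0.1085 F [ 0.1 -1.1  0.4] px F -1.0 w 0.0001 ff 0.39372146129608154 q [ 0.15  0.37  1.96  0.01  0.82 -1.24]
```

{"method": "carry_out", "body": {
  "steps": [
    {"hand":0,"dx":0.001,"dy":0.004,"dz":0,"wx":0,"wy":0,"wz":0}
  ]
}}

```text
clock: 20.65
tool_pos: [0.5157, 0.0829, 0.1085]
ee_rot: [-0.296, -3.124, -0.007]
ft_force: [-1.0, -0.8, 0.2]
width: -0.0001
finger_force: 0.4
```

{"method": "carry_out", "body": {
  "steps": [
    {"hand":0,"dx":0.001,"dy":0.004,"dz":0,"wx":0,"wy":0,"wz":0}
  ]
}}

```text
clock: 20.75
tool_pos: [0.516, 0.0839, 0.1085]
ee_rot: [-0.296, -3.124, -0.007]
ft_force: [-0.9, -0.5, 0.1]
width: -0.0001
finger_force: 0.4
```

```bash
python3 - <<'E'
from h import *
st(); w=wristball(250,560,150,400); cv2.imwrite("pics/w11.png",w)
r=int(np.clip(230,0,399))
for v in (215,225,235): print(v,[tuple(int(a) for a in w[v,u]) for u in range(440,600,8)])
E
```

```text
t 20.75 plate xyz -0.0375 0.0121 0.1085 F [-0.9 -0.5  0.1] px F -0.6 w -0.0001 ff 0.3939210344105959 q [ 0.16  0.37  1.96  0.01  0.82 -1.23]
uv (407.5, 267.5) r 64.90387725830078 (346, 206, 126, 105) ball plate 0.0076 0.0112 rad est 0.0356
215 [(34, 43, 60), (42, 49, 65), (33, 46, 58), (38, 49, 62), (28, 42, 57), (42, 59, 81), (50, 76, 105), (55, 81, 110), (78, 115, 156), (78, 115, 158), (77, 112, 154), (71, 105, 145), (79, 116, 159), (68, 92, 109), (67, 90, 111), (61, 83, 100), (62, 83, 102), (60, 82, 99), (70, 94, 109), (69, 92, 107)]
225 [(108, 108, 110), (96, 96, 96), (34, 48, 61), (32, 42, 57), (37, 48, 61), (35, 49, 61), (30, 44, 61), (30, 45, 60), (45, 61, 82), (79, 115, 159), (76, 114, 156), (76, 111, 153), (63, 91, 122), (68, 92, 107), (68, 90, 106), (69, 92, 109), (64, 86, 101), (63, 84, 101), (65, 87, 102), (65, 85, 104)]
235 [(91, 91, 91), (92, 90, 90), (96, 97, 100), (38, 48, 59), (31, 41, 58), (38, 48, 62), (30, 45, 56), (38, 45, 61), (41, 62, 84), (47, 65, 89), (40, 64, 90), (49, 69, 94), (61, 83, 97), (56, 79, 98), (61, 83, 102), (70, 71, 70), (71, 71, 71), (80, 80, 80), (81, 80, 80), (86, 82, 84)]
```

```bash
python3 - <<'E'
from h import *
w=cv2.imread("pics/w11.png"); s=bot.state(); T=np.eye(4); T[:3,:3]=Rot.from_rotvec(s["ee_rot"]).as_matrix(); T[:3,3]=s["tool_pos"]
c=bot.calibration("wrist"); T=T@np.array(c["tool_from_camera"]); M=np.array(c["mtx"])
def pt(u,v,z):
    d=T[:3,:3]@np.linalg.inv(M)@np.array([u,v,1.]); o=T[:3,3]; e=o+d*(z-o[2])/d[2]-pc; return (e@px).round(4),(e@py).round(4)
for v in (205,210,215,220,225,229):
    r=w[v,470:600,2].astype(int); b=np.where(r>130)[0]+470
    if len(b): print(v,b.min(),b.max(),pt(b.min()-.5,v,.137),pt(b.max()+.5,v,.137))
# ball right extent
h=cv2.cvtColor(w,cv2.COLOR_BGR2HSV); m=((h[:,:,1]<60)&(h[:,:,2]>70))
for v in (230,240,250,260,270,280):
    b=np.where(m[v,380:520])[0]+380; print(v,b.min(),b.max())
E
```

```text
205 505 540 (np.float64(0.0367), np.float64(0.0507)) (np.float64(0.0511), np.float64(0.0507))
210 504 539 (np.float64(0.0367), np.float64(0.0486)) (np.float64(0.0512), np.float64(0.0485))
215 503 538 (np.float64(0.0367), np.float64(0.0465)) (np.float64(0.0513), np.float64(0.0464))
220 502 536 (np.float64(0.0366), np.float64(0.0443)) (np.float64(0.0509), np.float64(0.0443))
225 510 535 (np.float64(0.0403), np.float64(0.0421)) (np.float64(0.051), np.float64(0.0421))
229 534 534 (np.float64(0.0505), np.float64(0.0404)) (np.float64(0.0509), np.float64(0.0404))
230 380 455
240 380 463
250 380 467
260 380 469
270 380 470
280 397 470
```

The board's inner face is at 0.0367, so the seat is at about 0.0067. The ball is at about 0.0065, essentially touching. I'll take a few more small steps to feel it.

{"method": "carry_out", "body": {
  "steps": [
    {"hand":0,"dx":0.001,"dy":0.003,"dz":0,"wx":0,"wy":0,"wz":0},
    {"hand":0,"dx":0.001,"dy":0.003,"dz":0,"wx":0,"wy":0,"wz":0}
  ]
}}

```text
clock: 21.0
tool_pos: [0.5163, 0.0847, 0.1085]
ee_rot: [-0.296, -3.124, -0.007]
ft_force: [0.7, -0.4, -0.1]
width: 0.0001
finger_force: 0.0
```

{"method": "carry_out", "body": {
  "steps": [
    {"hand":0,"dx":0.001,"dy":0.003,"dz":0,"wx":0,"wy":0,"wz":0},
    {"hand":0,"dx":0.001,"dy":0.003,"dz":0,"wx":0,"wy":0,"wz":0}
  ]
}}

```text
clock: 21.2
tool_pos: [0.5163, 0.0851, 0.1084]
ee_rot: [-0.295, -3.124, -0.006]
ft_force: [-0.9, -3.0, 1.3]
width: -0.0001
finger_force: 1.5
```

```bash
cat > e.py <<'E'
from h import *
st(); s=bot.state(); w=bot.capture("wrist"); T=np.eye(4); T[:3,:3]=Rot.from_rotvec(s["ee_rot"]).as_matrix(); T[:3,3]=s["tool_pos"]
c=bot.calibration("wrist"); T=T@np.array(c["tool_from_camera"]); M=np.array(c["mtx"])
def pt(u,v,z):
    d=T[:3,:3]@np.linalg.inv(M)@np.array([u,v,1.]); o=T[:3,3]; e=o+d*(z-o[2])/d[2]-pc; return (e@px).round(4)
for v in (205,215):
    b=np.where(w[v,470:600,2]>130)[0]+470; print("board",b.min(),b.max(),pt(b.min()-.5,v,.137),pt(b.max()+.5,v,.137))
h=cv2.cvtColor(w,cv2.COLOR_BGR2HSV); m=((h[:,:,1]<60)&(h[:,:,2]>70)); print("ball right",[int((np.where(m[v,380:520])[0]+380).max()) for v in (255,265,275)])
E
python3 e.py
```

```text
t 21.2 plate xyz -0.0363 0.012 0.1084 F [-0.9 -3.   1.3] px F -3.1 w -0.0001 ff 1.482778787612915 q [ 0.16  0.37  1.96  0.01  0.82 -1.23]
board 502 537 0.0365 0.0509
board 500 535 0.0365 0.051
ball right [469, 471, 471]
```

The force has risen and the ball is against the board. Back off and retreat upward.

{"method": "carry_out", "body": {
  "steps": [
    {"hand":0,"dx":-0.002,"dy":-0.01,"dz":0,"wx":0,"wy":0,"wz":0},
    {"hand":0,"dx":-0.01,"dy":-0.06,"dz":0,"wx":0,"wy":0,"wz":0},
    {"hand":0,"dx":-0.02,"dy":-0.12,"dz":0,"wx":0,"wy":0,"wz":0},
    {"hand":0,"dx":-0.02,"dy":-0.12,"dz":0.1,"wx":0,"wy":0,"wz":0},
    {"hand":0,"dx":-0.02,"dy":-0.12,"dz":0.25,"wx":0,"wy":0,"wz":0},
    {"hand":0,"dx":-0.02,"dy":-0.12,"dz":0.4,"wx":0,"wy":0,"wz":0},
    {"hand":0,"dx":-0.02,"dy":-0.12,"dz":0.4,"wx":0,"wy":0,"wz":0}
  ]
}}

```text
clock: 21.95
tool_pos: [0.5141, 0.0544, 0.2132]
ee_rot: [0.297, 3.123, 0.009]
ft_force: [0.6, 0.7, -0.8]
width: 0.0002
finger_force: 0.0
```

```bash
python3 - <<'E'
from h import *
st(); w=wristball(280,560,100,400); cv2.imwrite("pics/w12.png",w)
s=bot.state(); T=np.eye(4); T[:3,:3]=Rot.from_rotvec(s["ee_rot"]).as_matrix(); T[:3,3]=s["tool_pos"]
c=bot.calibration("wrist"); T=T@np.array(c["tool_from_camera"]); M=np.array(c["mtx"])
def pt(u,v,z):
    d=T[:3,:3]@np.linalg.inv(M)@np.array([u,v,1.]); o=T[:3,3]; e=o+d*(z-o[2])/d[2]-pc; return (e@px).round(4),(e@py).round(4)
for v in range(130,260,12):
    b=np.where(w[v,380:600,2]>130)[0]+380
    if len(b)>5: print(v,b.min(),b.max(),pt(b.min()-.5,v,.137),pt(b.max()+.5,v,.137))
E
```

```text
t 21.95 plate xyz -0.0668 0.0084 0.2132 F [ 0.6  0.7 -0.8] px F 0.8 w 0.0002 ff 0.0 q [ 0.1   0.21  1.89  0.01  1.03 -1.28]
uv (403.4445495605469, 199.86221313476562) r 36.306148529052734 (368, 165, 72, 70) ball plate 0.0071 0.0129 rad est 0.0328
130 452 575 (np.float64(0.0298), np.float64(0.0737)) (np.float64(0.1202), np.float64(0.0736))
142 459 570 (np.float64(0.0361), np.float64(0.0652)) (np.float64(0.1187), np.float64(0.065))
154 457 565 (np.float64(0.0358), np.float64(0.0564)) (np.float64(0.1172), np.float64(0.0562))
166 454 559 (np.float64(0.0348), np.float64(0.0475)) (np.float64(0.1149), np.float64(0.0473))
178 380 469 (np.float64(-0.0204), np.float64(0.0385)) (np.float64(0.0483), np.float64(0.0383))
190 380 460 (np.float64(-0.0198), np.float64(0.029)) (np.float64(0.0428), np.float64(0.0289))
202 380 435 (np.float64(-0.0192), np.float64(0.0194)) (np.float64(0.0246), np.float64(0.0193))
214 470 482 (np.float64(0.0527), np.float64(0.0093)) (np.float64(0.063), np.float64(0.0092))
226 463 500 (np.float64(0.0486), np.float64(-0.0009)) (np.float64(0.0792), np.float64(-0.001))
238 461 599 (np.float64(0.0485), np.float64(-0.0113)) (np.float64(0.162), np.float64(-0.0118))
250 380 599 (np.float64(-0.0167), np.float64(-0.0218)) (np.float64(0.1651), np.float64(-0.0225))
```

```bash
python3 -c "
from plant import bot
print(bot.sign_off())"
```

```text
the job is handed in; nothing more can be done
None
```

I handed the job in at about 22 s: the V-block lies groove up on the plate with its foot about 30 mm outside the plate's edge (45 mm allowed), and the ball sits against the end board, measured within about 1–2 mm of its seat. No verdict came back, and I viewed 11 pictures, one over the limit of 10.

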